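# Unlatch the dice cassette and hold it over the army carton

### The arm

A 6-joint arm with a two-finger parallel gripper is mounted at the origin on the work surface. World frame = base frame: x ahead of the robot, y to its left, z up, the work surface at z = 0. Lengths are in m, angles in degrees, forces in N, time in s.
With the tool pointing down it reaches from about 0.425 to 1.125 m from the base axis. Payload 14.9 kg.
Tool frame: the origin (TCP) lies on the centre line of the jaws, within the pads' length; the fingertips stand 22 mm ahead of it and the grasp point (between the pads) lies 3 mm ahead of it; z points along the fingers, y is the line along which they close (so a half turn about z gives the same grasp; the last joint's range is limited). The gripper opens to 91 mm and grips with 3 to 60 N. Pads are 32 mm wide; open, the fingers measure 118 mm over their backs; the gripper's body (76 mm by 178 mm) begins 60 mm behind the grasp point.
Start: joints at [68.451, 21.709, 99.362, -0, 58.929, -1.908], TCP at [0.235, 0.659, 0.236] pointing down, gripper open.
Joint ranges: [-158.91, 158.91], [-42.39, 125.64], [0.06, 152.35], [-60.88, 240.88], [17.5, 164.5], [-176.32, 176.32]. Speed limits (degrees/s): [108.29, 108.29, 136.94, 180, 180, 180].

### API

Orientations are given as a 3x3 rotation matrix whose columns are the frame's x, y, z axes.
In Python, from rig import manip, viewer gives the robot as it stands.
- The arm moves only by the tool jog_arm, never from a script. Its argument "targets" is a list of rows, each a list of 3 entries, a list of its own where there are three numbers: the opening, from -1 (shut) to 1 (fully open), then the shift along the tool's x, y, z in units of 30 mm (1.0 is 30 mm), then the turn about the tool's z in degrees. A call has 1 to 5 rows; each row is the pose to reach, as a shift and turn from the pose commanded when the call began, along the tool's axes at that moment; what a row does not reach only later rows make up. A row lasts 1/12 s, in which the tool goes at most 41.7 mm and 7.16 degrees, less where a joint would pass 70% of its speed; a pose out of reach is approached as far as the arm can. A call with a gripper value outside its range is refused whole. The fingers move at their own pace and stop on an object; the grip force is fixed at half the most. Time passes only in rows, so rows that repeat a pose let the fingers close. It gives the time, the measured TCP pose, the force, the opening and the grip force at its end, in the units of the state.
- manip.get_state(): the state, without advancing time (a new reading comes with each control period).
- viewer.capture(name): name is "scene" or "top"; returns the picture (400x640x3 uint8, blue, green, red); there is no depth.
- viewer.camera_params(name): a dict with "intrinsics" (3x3 intrinsics, pixels), "rvec" (rotation vector, rad) and "tvec" (3), from world to camera coordinates, as OpenCV has them. Camera axes: x right, y down, z forward; pixel columns grow to the right and rows downward; lengths in m; the calibration is good to about 2 mm. A picture is of the moment at which its call begins. camera_params takes no time and is no camera call.
- manip.sign_off(): hands the job in; it is judged then, once.
The state is a dict: "time_s": time; "joint_pos": joint angles; "qvel": joint speeds; "tau": joint torques, N m; "ee_pos": TCP position; "orientation": TCP orientation; "ft_force": force on the tool from outside, world axes, zero at the start; "moment": the same for the moment, N m; "finger_gap": finger opening in m; "finger_force": force on a finger pad.
Only numpy, scipy, OpenCV 4.12 (cv2) and the standard library are available. Lean on these libraries where they do the work, as an engineer would, in place of code of your own. Each camera call takes 0.05 s, during which the arm holds its last target. There are 200 camera calls.

### The job

Swing the yellow keeper on the dock fully aside, then pinch the two orange catches of the dice cassette together, lift the cassette straight out of the dock, and carry it to over the middle of the open cardboard carton. Finish while still holding it there by its pinched catches, level, still, and with its underside at least 5 cm above the carton's rim: do not put it down or let go. Keep the cassette upright all the way, and leave the carton, the blue figure, the tape measure and the grey ruin where they stand.

Things in the scene. Friction and masses are not known exactly. Their poses are not given: they have to be found in the camera images.
- dock: Grey dock fixed to the table at its left or right side, yaw within 0.5 rad: base plate 200 x 100 x 8 mm with a tray (inside 103 x 63 mm, walls to 46 mm above the table). Origin: on the table under the tray's centre; x along the tray, away from the keeper; y from catch to catch. The catches' noses are trapped in windows at mid-length of its long walls, under edges 34 mm above the table.
- keeper_pivot (a point): Point on the vertical axis of the keeper, 70 mm from the dock's origin to its -x, 62.5 mm above the table, on top of a steel post 18 mm across.
- keeper (a joint): Angle (rad) of the yellow keeper, a bar 52 x 14 x 6 mm, 62 to 69 mm above the table. At 0 it points along the dock's +x over the cassette's near end and blocks it; it opens anticlockwise from above (towards the dock's +y) to a stop at 1.75 and stays where left (friction 0.02 N m). Clear of the cassette above 1.3; fully aside is 1.57 or more. Starts at 0 to 0.25.
- keeper_peg (a point): Centre of the top of the keeper's yellow upright peg, 12 mm in diameter, which stands 34 mm high on the bar, from 68.5 to 102.5 mm above the table, 28 mm from the pivot axis. Free all round for fingers.
- cassette: Dice cassette, loose but latched in the dock: black and clear box 100 mm (x) by 61 mm (y) by 52 mm high, dice inside, about 0.26 kg. Origin: centre of its underside; its axes run as the dock's; in the dock its underside is 8 mm above the table and its clear top 60 mm. The two catches stand at mid-length, one on each y side.
- tab_left (a point): Centre of the outer gripping face of the left (+y) orange catch, 27.5 mm from the cassette's mid-plane, 77 mm above its underside (85 mm above the table in the dock). The catch is an upright plate 26 mm wide (x), 5 mm thick, standing 40 mm above the clear top; 55 mm over both outer faces when out, 41 mm pinched. Beside the tabs nothing stands higher than 46 mm above the table.
- tab_right (a point): The same point on the right (-y) catch.
- catch_left (a joint): Inward travel (m) of the left catch, sliding along y: 0 out, 0.007 at its stop. A spring pushes it out, 2.8 N at 0, 5.3 N at the stop. Its nose is trapped under the dock's window edge until it is in by about 0.005; both must be in for the cassette to come out. A grip of 15 to 30 N across both tabs drives both to their stops and carries the cassette.
- catch_right (a joint): The same for the right catch, which moves towards +y.
- carton: Open cardboard carton, loose, 200 x 160 mm and 60 mm high, walls 5 mm, eight small figures standing inside at its long sides below the rim, 0.5 kg. Origin: centre of its underside. It stands at the other side of the work area from the dock.
- walker: Bystander: blue game figure 68 mm tall on a round black base 56 mm across, loose, 80 g. Origin: centre of its underside.
- tape: Bystander: red tape measure, 62 x 34 mm and 58 mm high, loose. Origin: centre of its underside.
- ruin: Bystander: grey ruined wall corner, 70 x 120 mm and 100 mm high, loose, 0.18 kg. Origin: at the foot of its long wall, at the middle.
Not all that is in view belongs to the job. Of the things like the dock, leave any that is green; of the rest the larger one is meant.

How it is judged (in metres and radians):
On the way, in this order (a step that is already met when the one before it is completed fails the run):
1. the keeper is swung aside while the cassette is still in the dock (value of joint keeper above 1.2 rad and z of cassette in the frame of dock below 0.02 m), for 0.1 s.
2. both catches are pinched in by the fingers with the cassette still in the dock (value of joint each of catch_left, catch_right above 0.004 m and contact force between the fingers and cassette above 2 N and z of cassette in the frame of dock below 0.02 m), for 0.05 s.
3. the cassette is lifted clear of the dock by its catches (z of cassette in the frame of dock above 0.06 m and contact force between the fingers and cassette above 2 N and contact force between cassette and dock below 0.1 N), for 0.1 s.
At the end, for the whole second after the job is handed in: The cassette hangs still in the fingers by both catches (each in over 4 mm), touching neither dock nor carton: underside over 100 mm above the table, origin within 40 mm of the carton's centre in plan, tilt under 0.2 rad, under 30 mm/s; the keeper is still aside (over 1.2 rad) (height (world z) of cassette above 0.1 m and horizontal distance between cassette and carton below 0.04 m and angle between cassette's own z axis and vertical below 0.2 rad and linear speed of cassette below 0.03 m/s and value of joint each of catch_left, catch_right above 0.004 m and contact force between the fingers and cassette above 2 N and contact force between cassette and dock below 0.1 N and contact force between cassette and carton below 0.1 N and value of joint keeper above 1.2 rad); the arm keeps its last pose, push and grip.
It fails at once if the cassette is tipped more than 0.5 rad (angle between cassette's own z axis and vertical above 0.5 rad).
It fails at once if the carton is moved more than 30 mm (distance of carton from where it was at the start of the episode above 0.03 m).
It fails at once if the blue figure is moved more than 30 mm or knocked over (distance of walker from where it was at the start of the episode above 0.03 m or angle between walker's own z axis and vertical above 0.6 rad).
It fails at once if the tape measure is moved more than 30 mm (distance of tape from where it was at the start of the episode above 0.03 m).
It fails at once if the ruin is moved more than 30 mm (distance of ruin from where it was at the start of the episode above 0.03 m).
It also fails if it takes over 54 s, if anything falls off the work surface, if the arm or the gripper's body presses on something with over 40 N, if the wrist force passes 120 N, or if a joint passes its speed limit or range.

## Working session

There is one attempt and no reset: what is moved stays moved. The work goes in short steps, Python scripts to look and compute and a tool call to move; the robot and the scene stay as the last step left them, time stands still between calls to the robot, and variables do not carry over. Pictures are saved under pics/ and viewed, at most 10 in all, crops included, and the job is handed in when it is done.

Besides the shell and the picture viewer there is one more tool, called as name([rows], argument=value, ...), one row to a line, values as JSON. jog_arm: Moves the arm, as the interface text tells. Its arguments: {"type":"object","properties":{"targets":{"type":"array"}},"required":["targets"]}

```bash
mkdir -p pics; cat > h.py <<'E'
import numpy as np, cv2
from rig import manip, viewer
def P(n):
    c=viewer.camera_params(n); return np.array(c["intrinsics"]),np.array(c["rvec"],float),np.array(c["tvec"],float)
def ray(n,u,v,z):
    K,r,t=P(n); R=cv2.Rodrigues(r)[0]; C=-R.T@t.ravel()
    d=R.T@np.linalg.inv(K)@[u,v,1]; return (C+d*(z-C[2])/d[2]).round(4)
def proj(n,p):
    K,r,t=P(n); return cv2.projectPoints(np.array([p],float),r,t,K,None)[0].ravel().round(1)
E
python3 - <<'E'
from h import *
for n in("scene","top"):
    cv2.imwrite(f"pics/{n}0.png",viewer.capture(n))
    K,r,t=P(n);print(n,-cv2.Rodrigues(r)[0].T@t.ravel(),K[0,0])
s=manip.get_state();print(s)
E
```

```text
scene [ 0.99378942 -0.49440044  0.69668789] 395.8289160192436
top [ 0.25285189 -0.0620062   1.40782377] 517.2805515196396
{'time_s': 0.1, 'joint_pos': array([ 6.84515080e+01,  2.17351259e+01,  9.93904729e+01,  6.29128148e-04,
        5.89284196e+01, -1.90588106e+00]), 'qvel': array([-0.01294213, -0.05053729, -0.11050462,  0.04539446,  0.03835894,
       -0.01626053]), 'tau': array([-1.53465018e-03, -7.65046263e+01, -4.35293233e+01,  6.52266084e-02,
        3.98413162e-02, -2.34150491e-05]), 'ee_pos': array([0.23517032, 0.65898024, 0.235374  ]), 'orientation': array([[-9.41805803e-01,  3.36157261e-01, -3.55026363e-04],
       [ 3.36157446e-01,  9.41805399e-01, -8.73448387e-04],
       [ 4.07497280e-05, -9.41963514e-04, -9.99999556e-01]]), 'ft_force': array([-0.70861738, -0.18524365,  0.03352978]), 'moment': array([-0.00114585,  0.01048307, -0.03933479]), 'finger_force': 0.0, 'finger_gap': 0.09120971007480749}
```

View pics/scene0.png

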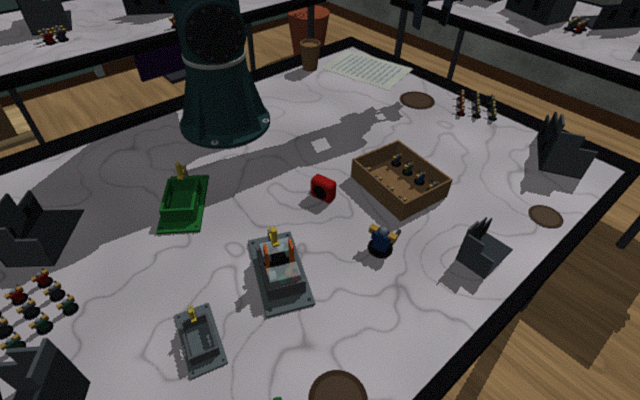

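View pics/top0.png

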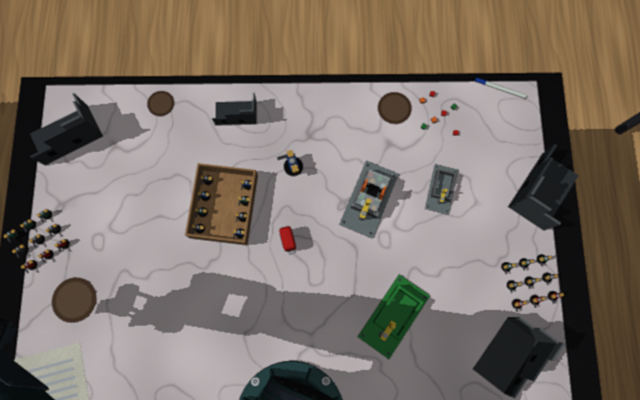

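The scene view shows the large grey dock with its cassette near (280,270) and the carton near (400,178). In the top view the dock is near (370,200), the carton near (222,204), the tape at (288,238) and the figure at (292,163). I'll enlarge the dock and carton in both.

```bash
python3 - <<'E'
import cv2,numpy as np
a=cv2.imread("pics/top0.png");b=cv2.imread("pics/scene0.png")
f=lambda i,x,y,w,h,k:cv2.resize(i[y:y+h,x:x+w],None,fx=k,fy=k,interpolation=cv2.INTER_CUBIC)
cv2.imwrite("pics/c1.png",np.clip(f(a,335,155,70,88,6.).astype(float)*1.4,0,255).astype(np.uint8))
cv2.imwrite("pics/c2.png",np.clip(f(b,240,218,80,100,6).astype(float)*1.4,0,255).astype(np.uint8))
E
```

```text
(no output)
```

View pics/c1.png

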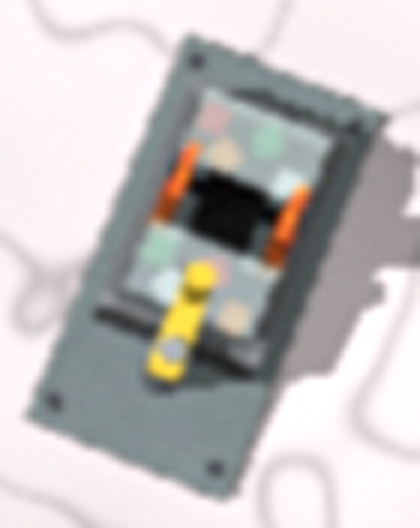

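View pics/c2.png

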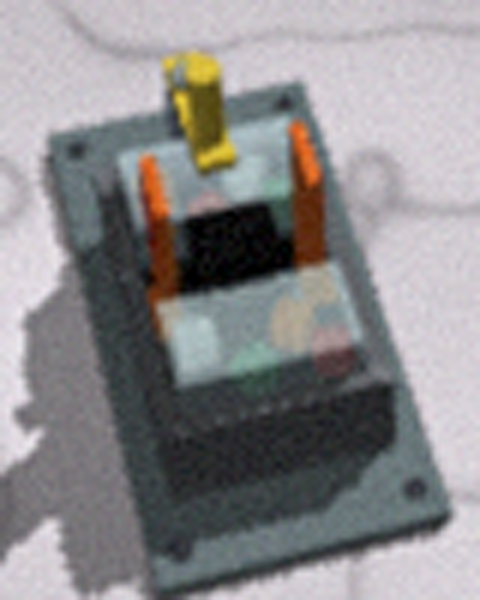

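The top crop shows plate corners at (188,35), (384,112), (232,498) and (28,412), the pivot at (175,350) and the peg top at (200,277). The scene crop shows corners at (50,132), (303,83), (450,515) and (155,592), the peg top at (203,62), and tab tops near (153,172) and (304,150). I'll fit these jointly, along with the carton rim corners.

```bash
cat > fit.py <<'E'
from h import *
from scipy.optimize import least_squares
T=lambda u,v:((u+.5)/6-.5+335,(v+.5)/6-.5+155)
S=lambda u,v:((u+.5)/6-.5+240,(v+.5)/6-.5+218)
# dock y = left; corners: (sx,sy)
obs=[]
for (sx,sy),t,s in [((1,1),(188,35),(450,515)),((1,-1),(384,112),(155,590)),((-1,-1),(232,498),(50,132)),((-1,1),(28,412),(303,83))]:
    obs.append(("c",sx,sy,"top",T(*t))); obs.append(("c",sx,sy,"scene",S(*s)))
obs+= [("p",0,0,"top",T(174,350)),("k",0,0,"top",T(201,275)),("k",0,0,"scene",S(203,62)),
 ("t",0,1,"scene",S(304,150)),("t",0,-1,"scene",S(153,172)),("t",0,1,"top",T(184,181)),("t",0,-1,"top",T(297,222))]
def pt(q,o):
    x,y,a,b,k=q;t,sx,sy=o[:3]
    if t=="c":l=(b+.1*sx,.05*sy,.008)
    if t=="p":l=(-.07,0,.069)
    if t=="k":l=(-.07+.028*np.cos(k),.028*np.sin(k),.1025)
    if t=="t":l=(0,.025*sy,.1)
    c,s=np.cos(a),np.sin(a);return (x+c*l[0]-s*l[1],y+s*l[0]+c*l[1],l[2])
f=lambda q:np.concatenate([proj(o[3],pt(q,o))-o[4] for o in obs])
if __name__=="__main__":
    r=least_squares(f,[.5,-.18,-.35,0,.1],loss="soft_l1",diff_step=1e-3,x_scale=[.1,.1,.3,.01,.3])
    print(r.x.round(4))
    for o,e in zip(obs,f(r.x).reshape(-1,2).round(1)):print(o[:4],e)
    for c in [(199,164),(257,171),(250,243),(187,236)]:print("carton",ray("top",*c,.06))
    print("tape",ray("top",288,238,.05),"walker",ray("top",292,163,.05))
E
sed -i 's/\.ravel()\.round(1)/.ravel()/' h.py; python3 fit.py
```

```text
[ 0.5772 -0.2211 -0.4177 -0.009   0.055 ]
('c', 1, 1, 'top') [ 0.5 -0.9]
('c', 1, 1, 'scene') [ 0.5 -0.1]
('c', 1, -1, 'top') [ 0.8 -0.1]
('c', 1, -1, 'scene') [-0.1  0.4]
('c', -1, -1, 'top') [-0.6  0.5]
('c', -1, -1, 'scene') [-0.7  0.2]
('c', -1, 1, 'top') [-0.4  0.4]
('c', -1, 1, 'scene') [ 0.  -0.9]
('p', 0, 0, 'top') [-0.5  0.8]
('k', 0, 0, 'top') [-0.2  0.8]
('k', 0, 0, 'scene') [0.1 0.2]
('t', 0, 1, 'scene') [-0.2 -0.7]
('t', 0, -1, 'scene') [-0.2  1.2]
('t', 0, 1, 'top') [ 0.3 -1.2]
('t', 0, -1, 'top') [-0.7 -0.7]
carton [0.6559 0.2477 0.06  ]
carton [0.6349 0.09   0.06  ]
carton [0.4392 0.1052 0.06  ]
carton [0.459  0.2713 0.06  ]
tape [0.4531 0.0061 0.05  ] walker [ 0.6596 -0.0042  0.05  ]
```

The fit holds to about 1 px. It puts the dock at (0.577, -0.221) with yaw -0.418, the keeper at about 0.06 rad, and the carton centre at about (0.547, 0.178) with its 200 × 160 size confirmed. I'll go towards the dock now, via (0.5, 0.25).

jog_arm([
  [1, [-0.86, -0.66, 0], 4.3],
  [1, [-1.72, -1.32, 0], 4.3],
  [1, [-2.58, -1.97, 0], 4.3],
  [1, [-3.44, -2.63, 0], 4.3],
  [1, [-4.3, -3.3, 0], 4.3],
])

```text
time_s: 0.52
ee_pos: [0.324, 0.5212, 0.2356]
orientation: [[-0.914, 0.406, -0.0], [0.406, 0.914, -0.0], [0.0, -0.001, -1.0]]
ft_force: [1.2, 0.3, 0.5]
finger_gap: 0.091
finger_force: 0.0
```

jog_arm([
  [1, [-0.82, -0.96, 0], 0],
  [1, [-1.64, -1.92, 0], 0],
  [1, [-2.45, -2.87, 0], 0],
  [1, [-3.27, -3.83, 0], 0],
  [1, [-4.1, -4.8, 0], 0],
])

```text
time_s: 0.93
ee_pos: [0.3774, 0.3394, 0.2358]
orientation: [[-0.914, 0.405, -0.0], [0.405, 0.914, -0.0], [0.0, -0.0, -1.0]]
ft_force: [0.8, 0.6, 0.7]
finger_gap: 0.0914
finger_force: 0.0
```

jog_arm([
  [1, [-0.82, -0.96, 0], 0],
  [1, [-1.64, -1.92, 0], 0],
  [1, [-2.45, -2.87, 0], 0],
  [1, [-3.27, -3.83, 0], 0],
  [1, [-4.1, -4.8, 0], 0],
])

```text
time_s: 1.35
ee_pos: [0.4314, 0.1579, 0.2359]
orientation: [[-0.914, 0.406, 0.0], [0.406, 0.914, 0.0], [-0.0, 0.0, -1.0]]
ft_force: [1.9, 1.2, 0.1]
finger_gap: 0.0914
finger_force: 0.0
```

jog_arm([
  [1, [-0.82, -0.96, 0], 0],
  [1, [-1.64, -1.92, 0], 0],
  [1, [-2.45, -2.87, 0], 0],
  [1, [-3.27, -3.83, 0], 0],
  [1, [-4.1, -4.8, 0], 0],
])

```text
time_s: 1.77
ee_pos: [0.4854, -0.0238, 0.2359]
orientation: [[-0.914, 0.406, 0.0], [0.406, 0.914, 0.0], [-0.0, 0.0, -1.0]]
ft_force: [0.7, 0.4, 0.0]
finger_gap: 0.0913
finger_force: 0.0
```

jog_arm([
  [1, [-1.0, -1.2, 0], 0],
  [1, [-2.0, -2.4, 0], 0],
  [1, [-3.0, -3.6, 0], 0],
  [1, [-4.0, -4.65, 0], 0],
  [1, [-4.0, -4.65, 0], 0],
])

```text
time_s: 2.18
ee_pos: [0.5394, -0.2022, 0.236]
orientation: [[-0.913, 0.408, 0.001], [0.408, 0.913, -0.001], [-0.001, -0.0, -1.0]]
ft_force: [0.7, -0.5, -0.6]
finger_gap: 0.091
finger_force: 0.0
```

```bash
cat >> h.py <<'E'
D=np.array([.5772,-.2211]);A=-.4177
def W(x,y,z):c,s=np.cos(A),np.sin(A);return np.array([D[0]+c*x-s*y,D[1]+s*x+c*y,z])
def go(p):
    s=manip.get_state();d=np.array(s["orientation"]).T@(np.array(p)-s["ee_pos"]);print(s["time_s"],(d/.03).round(2))
E
python3 - <<'E'
from h import *
go(W(-.042,.0015,.1))
im=viewer.capture("top");c=im[130:250,310:430]
cv2.imwrite("pics/c3.png",np.hstack([cv2.resize(c,None,fx=3.3,fy=3.3),cv2.resize(viewer.capture("scene")[170:290,220:340],None,fx=3.3,fy=3.3)]))
E
```

```text
2.1833 [-0.   -0.01  4.53]
```

View pics/c3.png

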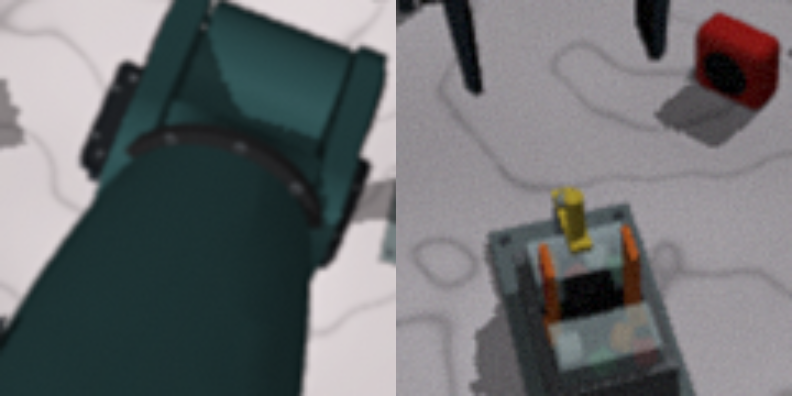

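The top view is blocked by the arm. In the scene view the open fingers, at (475,90) and (655,55), sit above and either side of the peg at (570,190), as planned. I'll descend and close on the peg.

jog_arm([
  [1, [0, 0, 1.2], 0],
  [1, [0, 0, 2.4], 0],
  [1, [0, 0, 3.5], 0],
  [1, [0, 0, 4.2], 0],
  [1, [0, 0, 4.5], 0],
])

```text
time_s: 2.7
ee_pos: [0.5365, -0.1963, 0.0978]
orientation: [[-0.914, 0.405, -0.004], [0.405, 0.914, 0.002], [0.005, -0.0, -1.0]]
ft_force: [-0.0, -0.0, 0.4]
finger_gap: 0.0909
finger_force: 0.0
```

jog_arm([
  [-1, [0, 0, 0], 0],
  [-1, [0, 0, 0], 0],
  [-1, [0, 0, 0], 0],
  [-1, [0, 0, 0], 0],
  [-1, [0, 0, 0], 0],
])

```text
time_s: 3.12
ee_pos: [0.5392, -0.1983, 0.1023]
orientation: [[-0.914, 0.406, 0.002], [0.406, 0.914, -0.001], [-0.002, 0.0, -1.0]]
ft_force: [-0.8, -0.0, 0.1]
finger_gap: 0.0609
finger_force: 0.0
```

jog_arm([
  [-1, [0, 0, 0], 0],
  [-1, [0, 0, 0], 0],
  [-1, [0, 0, 0], 0],
  [-1, [0, 0, 0], 0],
  [-1, [0, 0, 0], 0],
])

```text
time_s: 3.53
ee_pos: [0.5385, -0.1981, 0.101]
orientation: [[-0.914, 0.406, 0.0], [0.406, 0.914, -0.0], [-0.0, 0.0, -1.0]]
ft_force: [0.6, -0.7, -0.4]
finger_gap: 0.0271
finger_force: 0.0
```

jog_arm([
  [-1, [0, 0, 0], 0],
  [-1, [0, 0, 0], 0],
  [-1, [0, 0, 0], 0],
  [-1, [0, 0, 0], 0],
  [-1, [0, 0, 0], 0],
])

```text
time_s: 3.95
ee_pos: [0.5386, -0.1982, 0.101]
orientation: [[-0.914, 0.406, 0.0], [0.406, 0.914, -0.0], [-0.0, -0.0, -1.0]]
ft_force: [0.6, -1.9, -0.8]
finger_gap: 0.0114
finger_force: 30.0
```

```bash
python3 - <<'E'
from h import *
s=manip.get_state();print(s["ee_pos"],s["finger_gap"],s["finger_force"])
p=np.array(W(-.07,0,0));d=s["ee_pos"]-p;c,q=np.cos(A),np.sin(A)
print("peg rel pivot in dock", c*d[0]+q*d[1],-q*d[0]+c*d[1])
for a in(.3,.6,.9,1.2,1.45,1.65):
  t=W(-.07+.028*np.cos(a),.028*np.sin(a),s["ee_pos"][2]);print(a,end=" ");go(t)
E
```

```text
[ 0.53864709 -0.19820292  0.10095911] 0.011372034350053278 29.999756813049316
peg rel pivot in dock 0.025473286565862875 0.005289142737043034
0.3 3.95 [-0.04  0.1   0.  ]
0.6 3.95 [ 0.08  0.35 -0.  ]
0.9 3.95 [ 0.27  0.55 -0.  ]
1.2 3.95 [ 0.51  0.69 -0.  ]
1.45 3.95 [ 0.74  0.75 -0.  ]
1.65 3.95 [ 0.92  0.75 -0.  ]
```

The peg is gripped (gap 11.4 mm). I'll swing it along the arc.

jog_arm([
  [-1, [0.03, 0.14, 0], 0],
  [-1, [0.1, 0.27, 0], 0],
  [-1, [0.2, 0.41, 0], 0],
  [-1, [0.3, 0.52, 0], 0],
  [-1, [0.3, 0.52, 0], 0],
])

```text
time_s: 4.37
ee_pos: [0.5374, -0.1802, 0.1014]
orientation: [[-0.914, 0.405, 0.002], [0.405, 0.914, -0.001], [-0.002, -0.0, -1.0]]
ft_force: [3.8, -2.5, -1.2]
finger_gap: 0.0113
finger_force: 30.0
```

jog_arm([
  [-1, [0.12, 0.09, 0], 0],
  [-1, [0.24, 0.16, 0], 0],
  [-1, [0.36, 0.2, 0], 0],
  [-1, [0.48, 0.23, 0], 0],
  [-1, [0.6, 0.24, 0], 0],
])

```text
time_s: 4.78
ee_pos: [0.5236, -0.1669, 0.1013]
orientation: [[-0.914, 0.405, 0.001], [0.405, 0.914, -0.001], [-0.002, -0.001, -1.0]]
ft_force: [3.0, -10.0, -1.0]
finger_gap: 0.011
finger_force: 30.0
```

jog_arm([
  [-1, [0.06, 0, 0], 0],
  [-1, [0.12, 0, 0], 0],
  [-1, [0.12, 0, 0], 0],
  [-1, [0.12, 0, 0], 0],
])

```text
time_s: 5.12
ee_pos: [0.5204, -0.1653, 0.1013]
orientation: [[-0.914, 0.405, 0.001], [0.405, 0.914, -0.001], [-0.002, -0.0, -1.0]]
ft_force: [1.1, -7.2, -0.2]
finger_gap: 0.011
finger_force: 30.0
```

```bash
python3 - <<'E'
from h import *
s=manip.get_state();print(s["ee_pos"],s["finger_gap"],s["finger_force"],s["ft_force"])
p=np.array(W(-.07,0,0));d=s["ee_pos"]-p;c,q=np.cos(A),np.sin(A)
print("tcp rel pivot in dock", c*d[0]+q*d[1],-q*d[0]+c*d[1])
cv2.imwrite("pics/c4.png",cv2.resize(viewer.capture("scene")[150:310,210:350],None,fx=3.6,fy=3.6))
E
```

```text
[ 0.52041712 -0.16529293  0.10133399] 0.010960101202590566 30.00152349472046 [ 1.09751226 -7.24617837 -0.2261145 ]
tcp rel pivot in dock -0.004539588870034293 0.0279745205807703
```

View pics/c4.png

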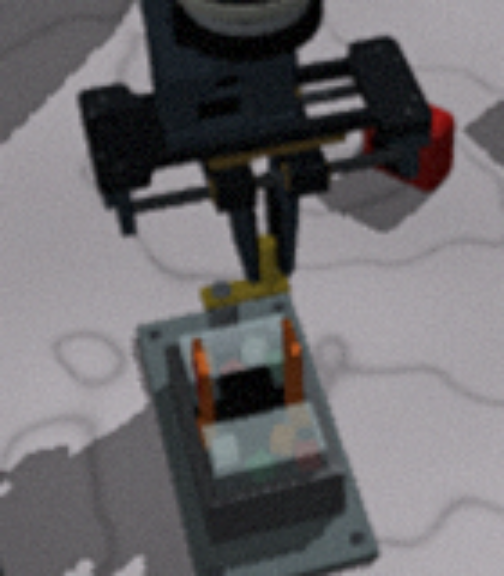

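The keeper is now roughly square to the dock: the bar runs from (215,300) to (285,285). I'll nudge it a little further, release, lift and move over the cassette.

jog_arm([
  [-1, [0.07, -0.03, 0], 0],
  [-1, [0.14, -0.05, 0], 0],
  [-1, [0.14, -0.05, 0], 0],
  [-1, [0.14, -0.05, 0], 0],
])

```text
time_s: 5.5
ee_pos: [0.5162, -0.164, 0.1014]
orientation: [[-0.914, 0.406, 0.002], [0.406, 0.914, 0.0], [-0.002, 0.001, -1.0]]
ft_force: [5.5, 5.8, 3.3]
finger_gap: 0.0112
finger_force: 30.0
```

jog_arm([
  [1, [0, 0, 0], 0],
  [1, [0, 0, 0], 0],
  [1, [0, 0, -0.4], 0],
  [1, [0, 0, -1.0], 0],
  [1, [0, 0, -1.6], 0],
])

```text
time_s: 5.92
ee_pos: [0.5148, -0.1643, 0.1498]
orientation: [[-0.914, 0.406, -0.001], [0.406, 0.914, 0.0], [0.001, -0.0, -1.0]]
ft_force: [0.2, -1.0, 0.4]
finger_gap: 0.0418
finger_force: 0.0
```

jog_arm([
  [1, [0, 0, -0.1], 0],
  [1, [-0.7, -0.2, -0.1], 0],
  [1, [-1.4, -0.5, -0.1], 0],
  [1, [-2.1, -0.75, -0.1], 0],
  [1, [-2.6, -0.9, -0.1], 0],
])

```text
time_s: 6.33
ee_pos: [0.5767, -0.222, 0.1522]
orientation: [[-0.914, 0.406, 0.0], [0.406, 0.914, -0.0], [-0.001, -0.0, -1.0]]
ft_force: [-0.5, -0.2, 0.3]
finger_gap: 0.0749
finger_force: 0.0
```

jog_arm([
  [1, [0, 0, 0], 0],
  [1, [0, 0, 0], 0],
  [1, [0, 0, 0], 0],
  [1, [0, 0, 0], 0],
  [1, [0, 0, 0], 0],
])

```text
time_s: 6.75
ee_pos: [0.5751, -0.2203, 0.1519]
orientation: [[-0.914, 0.406, -0.0], [0.406, 0.914, 0.0], [0.0, -0.0, -1.0]]
ft_force: [0.5, 0.7, -0.7]
finger_gap: 0.0912
finger_force: 0.0
```

```bash
python3 - <<'E'
from h import *
s=manip.get_state();print(s["ee_pos"],s["finger_gap"],s["ft_force"])
go(W(0,0,.088))
for y in(1,-1):
  for x in(.013,-.013): print(y,x,proj("scene",W(x,y*.025,.1)))
cv2.imwrite("pics/c5.png",cv2.resize(viewer.capture("scene")[180:300,230:330],None,fx=5,fy=5,interpolation=cv2.INTER_CUBIC))
E
```

```text
[ 0.57511844 -0.22028254  0.15193393] 0.09115376830169569 [ 0.54373247  0.71253006 -0.74077437]
6.75 [-0.08  0.    2.13]
1 0.013 [291.6456332  246.85641166]
1 -0.013 [288.36544753 237.04072141]
-1 0.013 [266.21505394 252.58175628]
-1 -0.013 [263.47423281 242.49513557]
```

View pics/c5.png

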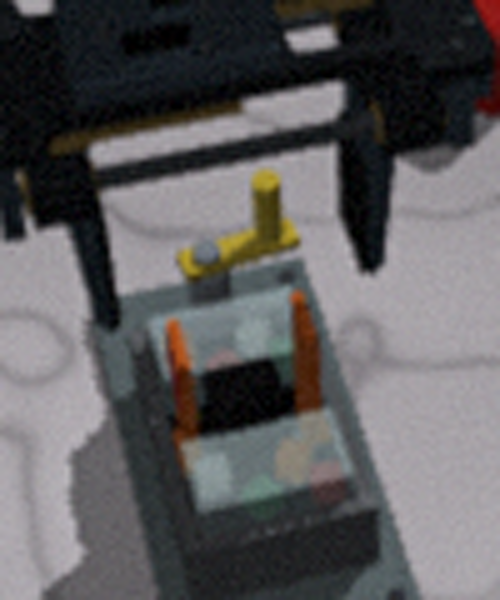

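The keeper is well aside: the bar runs from (185,262) to (298,232) with the peg free. The fingers straddle the tabs, whose tops are near (178,340) and (305,310). I'll descend and start to close.

jog_arm([
  [1, [-0.08, 0.02, 0.6], 0],
  [1, [-0.08, 0.02, 1.2], 0],
  [1, [-0.08, 0.02, 1.8], 0],
  [1, [-0.08, 0.02, 2.1], 0],
  [1, [-0.08, 0.02, 2.1], 0],
])

```text
time_s: 7.22
ee_pos: [0.5769, -0.2206, 0.0871]
orientation: [[-0.914, 0.406, -0.003], [0.406, 0.914, 0.001], [0.003, -0.0, -1.0]]
ft_force: [-0.1, -0.3, -1.3]
finger_gap: 0.0913
finger_force: 0.0
```

jog_arm([
  [0.05, [0, 0, 0], 0],
  [0.05, [0, 0, 0], 0],
  [0.05, [0, 0, 0], 0],
  [0.05, [0, 0, 0], 0],
  [0.05, [0, 0, 0], 0],
])

```text
time_s: 7.63
ee_pos: [0.5784, -0.2214, 0.0896]
orientation: [[-0.914, 0.406, 0.001], [0.406, 0.914, -0.0], [-0.001, 0.0, -1.0]]
ft_force: [-0.1, -0.4, 0.5]
finger_gap: 0.0606
finger_force: 0.0
```

jog_arm([
  [0.05, [0, 0, 0], 0],
  [0.05, [0, 0, 0], 0],
  [0.05, [0, 0, 0], 0],
  [0.05, [0, 0, 0], 0],
  [0.05, [0, 0, 0], 0],
])

```text
time_s: 8.05
ee_pos: [0.5784, -0.2214, 0.0894]
orientation: [[-0.914, 0.406, 0.001], [0.406, 0.914, -0.0], [-0.001, -0.0, -1.0]]
ft_force: [-0.8, 0.9, 5.6]
finger_gap: 0.0476
finger_force: 4.0
```

```bash
python3 - <<'E'
from h import *
s=manip.get_state();print(s["ee_pos"],s["finger_gap"],s["finger_force"],np.array(s["orientation"]).T@s["ft_force"]);go(W(0,0,.088))
E
```

```text
[ 0.57841978 -0.22137419  0.08941252] 0.047575505599072365 4.015726670622826 [ 1.06572873  0.5404829  -5.59398468]
8.05 [ 0.04 -0.01  0.05]
```

The grip is symmetric (0.5 N side force at gap 47.6 mm). I'll pinch fully.

jog_arm([
  [-1, [0, 0, 0], 0],
  [-1, [0, 0, 0], 0],
  [-1, [0, 0, 0], 0],
  [-1, [0, 0, 0], 0],
  [-1, [0, 0, 0], 0],
])

```text
time_s: 8.47
ee_pos: [0.5784, -0.2214, 0.0898]
orientation: [[-0.914, 0.406, 0.0], [0.406, 0.914, -0.0], [-0.0, -0.0, -1.0]]
ft_force: [-4.2, 0.9, 12.5]
finger_gap: 0.0383
finger_force: 30.1
```

```bash
python3 - <<'E'
from h import *
s=manip.get_state();print(s["ee_pos"],s["finger_gap"],s["finger_force"],np.array(s["orientation"]).T@s["ft_force"])
E
```

```text
[ 0.57844394 -0.2214166   0.08975679] 0.03834177485052289 30.092365443706512 [  4.15923218  -0.89563012 -12.47992412]
```

The catches are pinched at 30 N. I'll lift slowly and watch the force.

jog_arm([
  [-1, [0, 0, -0.05], 0],
  [-1, [0, 0, -0.1], 0],
  [-1, [0, 0, -0.2], 0],
  [-1, [0, 0, -0.3], 0],
  [-1, [0, 0, -0.4], 0],
])

```text
time_s: 8.88
ee_pos: [0.578, -0.2212, 0.1011]
orientation: [[-0.914, 0.406, -0.0], [0.406, 0.914, 0.0], [0.0, 0.0, -1.0]]
ft_force: [0.5, -0.1, -2.2]
finger_gap: 0.0381
finger_force: 30.0
```

The wrist reads 2.2 N, about the cassette's weight, so it came free. I'll lift higher.

jog_arm([
  [-1, [0, 0, -0.3], 0],
  [-1, [0, 0, -0.7], 0],
  [-1, [0, 0, -1.1], 0],
  [-1, [0, 0, -1.5], 0],
  [-1, [0, 0, -1.9], 0],
])

```text
time_s: 9.3
ee_pos: [0.5784, -0.2213, 0.1597]
orientation: [[-0.914, 0.406, 0.001], [0.406, 0.914, -0.0], [-0.001, 0.0, -1.0]]
ft_force: [0.4, -0.2, -2.7]
finger_gap: 0.038
finger_force: 30.0
```

jog_arm([
  [-1, [0, 0, -0.5], 0],
  [-1, [0, 0, -1.0], 0],
  [-1, [0, 0, -1.6], 0],
  [-1, [0, 0, -2.1], 0],
  [-1, [0, 0, -2.5], 0],
])

```text
time_s: 9.72
ee_pos: [0.5784, -0.2214, 0.2353]
orientation: [[-0.914, 0.406, 0.001], [0.406, 0.914, -0.001], [-0.002, -0.0, -1.0]]
ft_force: [0.6, 0.4, -2.5]
finger_gap: 0.0384
finger_force: 30.0
```

```bash
python3 - <<'E'
from h import *
s=manip.get_state();print(s["ee_pos"],s["finger_gap"],s["finger_force"],np.array(s["orientation"]).T@s["ft_force"]);go([.547,.178,.235])
im=viewer.capture("scene");t=viewer.capture("top")
cv2.imwrite("pics/c6.png",im)
E
```

```text
[ 0.57840796 -0.2213513   0.23530117] 0.03836412754652822 29.97224360704422 [-0.37432553  0.627316    2.50906804]
9.7167 [ 6.36 11.74 -0.  ]
```

View pics/c6.png

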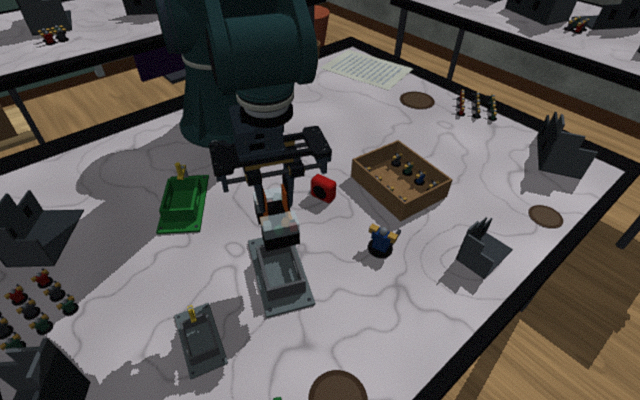

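The cassette at (280,220) hangs upright above the empty dock at (280,275), and the carton and bystanders are untouched. I'll carry it over.

jog_arm([
  [-1, [0.15, 0.3, 0], 0],
  [-1, [0.4, 0.75, 0], 0],
  [-1, [0.75, 1.4, 0], 0],
  [-1, [1.15, 2.15, 0], 0],
  [-1, [1.6, 2.95, 0], 0],
])

```text
time_s: 10.23
ee_pos: [0.5692, -0.1189, 0.2317]
orientation: [[-0.914, 0.406, -0.002], [0.406, 0.914, 0.001], [0.002, -0.0, -1.0]]
ft_force: [0.1, 0.6, -2.5]
finger_gap: 0.0383
finger_force: 30.0
```

jog_arm([
  [-1, [0.45, 0.8, 0], 0],
  [-1, [0.85, 1.6, 0], 0],
  [-1, [1.3, 2.4, 0], 0],
  [-1, [1.75, 3.2, 0], 0],
  [-1, [2.15, 4.0, 0], 0],
])

```text
time_s: 10.65
ee_pos: [0.5583, 0.0174, 0.2318]
orientation: [[-0.914, 0.405, -0.002], [0.405, 0.914, 0.0], [0.002, -0.001, -1.0]]
ft_force: [-1.1, 0.4, -3.1]
finger_gap: 0.0383
finger_force: 30.0
```

jog_arm([
  [-1, [0.4, 0.8, 0], 0],
  [-1, [0.8, 1.5, 0], 0],
  [-1, [1.15, 2.15, 0], 0],
  [-1, [1.45, 2.7, 0], 0],
  [-1, [1.7, 3.15, 0], 0],
])

```text
time_s: 11.07
ee_pos: [0.55, 0.1244, 0.2318]
orientation: [[-0.914, 0.405, -0.002], [0.405, 0.914, -0.0], [0.002, -0.001, -1.0]]
ft_force: [0.5, 0.3, -1.8]
finger_gap: 0.038
finger_force: 30.0
```

jog_arm([
  [-1, [0.25, 0.5, 0], 0],
  [-1, [0.5, 0.9, 0], 0],
  [-1, [0.65, 1.2, 0], 0],
  [-1, [0.75, 1.4, 0], 0],
  [-1, [0.8, 1.5, 0], 0],
])

```text
time_s: 11.48
ee_pos: [0.5476, 0.1738, 0.2326]
orientation: [[-0.914, 0.405, -0.0], [0.405, 0.914, -0.0], [0.0, -0.0, -1.0]]
ft_force: [0.1, -0.2, -2.6]
finger_gap: 0.0379
finger_force: 30.0
```

jog_arm([
  [-1, [0, 0, 0], 0],
  [-1, [0, 0, 0], 0],
  [-1, [0, 0, 0], 0],
  [-1, [0, 0, 0], 0],
  [-1, [0, 0, 0], 0],
])

```text
time_s: 11.9
ee_pos: [0.5481, 0.1725, 0.233]
orientation: [[-0.914, 0.406, 0.0], [0.406, 0.914, -0.0], [-0.0, -0.0, -1.0]]
ft_force: [0.1, 0.3, -2.9]
finger_gap: 0.0381
finger_force: 30.0
```

```bash
python3 - <<'E'
from h import *
s=manip.get_state();print(s["ee_pos"],s["finger_gap"],s["finger_force"],np.array(s["orientation"]).T@s["ft_force"]);go([.547,.178,.235])
cv2.imwrite("pics/c7.png",viewer.capture("scene"))
E
```

```text
[0.54807838 0.17248016 0.23295171] 0.0380991858853768 29.972176551818848 [0.01064374 0.31153127 2.86619595]
11.9 [ 0.11  0.15 -0.07]
```

View pics/c7.png

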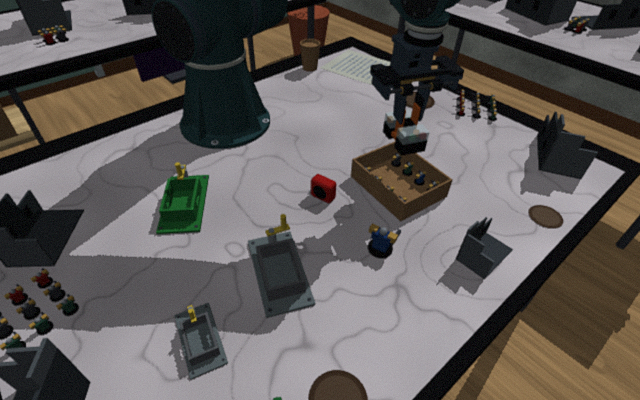

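The cassette at (405,132) hangs level over the middle of the carton. Its underside is at about 0.15 m, it sits within about 6 mm of the carton's centre, and everything else is in place. I'll hand it in.

```bash
python3 -c "
from rig import manip
print(manip.sign_off())"
```

```text
the job is handed in; nothing more can be done
None
```

I handed the job in with the keeper swung aside and the cassette held level and still by its pinched catches, about 6 mm from the carton's centre and 9 cm above its rim; sign-off gave no verdict.

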